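Shut the incubator lid and press the round key

ROBOT

A 6-joint arm with a two-finger parallel gripper is mounted at the origin on the work surface. World frame = base frame: x ahead of the robot, y to its left, z up, the work surface at z = 0. Lengths are in m, angles in rad, forces in N, time in s.
With the tool pointing down it reaches from about 0.325 to 0.775 m from the base axis. Payload 5.5 kg.
Tool frame: the origin (TCP) lies between the finger pads; the fingertips stand 8 mm ahead of it and the grasp point (between the pads) lies 11 mm behind it (tcp_to_tips is the distance from the TCP to the fingertips, in m); z points along the fingers, y is the line along which they close (so a half turn about z gives the same grasp; the last joint's range is limited). The gripper opens to 88 mm and grips with 3 to 60 N. Pads are 20 mm wide; open, the fingers measure 115 mm over their backs; the gripper's body (75 mm by 178 mm) begins 61 mm behind the grasp point.
Start: joints at [-1.281, 0.091, 1.231, -0, 1.82, -0.057], TCP at [0.204, -0.564, 0.231] pointing down, gripper open.
Joint ranges: [-2.87, 2.87], [-0.86, 2.18], [0.17, 2.46], [-1.51, 4.65], [0.06, 2.69], [-2.65, 2.65]. Speed limits (rad/s): [2.57, 2.57, 3.01, 3.14, 3.14, 3.14].

INTERFACE

Orientations are given as a unit quaternion [w, x, y, z].
In Python, from bench import * gives the robot as it stands. Calls block until the motion is done:
- move_to(position, orientation): joint-space move of the TCP to a pose.
- move_l(position, speed=0.15, orientation=None): straight line of the TCP; orientation=None keeps the orientation; speed is the mean speed in m/s.
- movej(angles): joint-space move.
- gripper_open() and close(): open the fingers fully, or close them until they stop; the grip force is fixed at half the most.
- hold(seconds).
- inverse_kinematics(position, orientation): joint angles nearest the present ones, or None.
- state(): the state.
- get_image(name): name is "scene" or "top" or "wrist"; returns a dict with "frame" (420x560x3 uint8, blue, green, red), "depth" (420x560 float32, m along the optical axis (not along the pixel's ray), 0 where there is no reading), "camera_matrix" (3x3 intrinsics, pixels), "view" (4x4, takes a point from world to camera coordinates). Camera axes: x right, y up, looking along -z (the intrinsics and any distortion apply to the point x, -y, -z); pixel columns grow to the right and rows downward; lengths in m; the calibration is good to about 2 mm. A picture is of the moment at which its call begins.
A pose or a line that the arm cannot do raises IKError and nothing moves.
- job_done(): hands the job in; it is judged then, once.
The state is a dict: "time": time; "joint_pos": joint angles; "dq": joint speeds; "joint_torque": joint torques, N m; "ee_pos": TCP position; "ee_rot": TCP orientation; "ft_force": force on the tool from outside, world axes, zero at the start; "moment": the same for the moment, N m; "finger_gap": finger opening in m; "finger_force": force on a finger pad.
Only numpy, scipy, OpenCV 4.12 (cv2) and the standard library are available. Lean on these libraries where they do the work, as an engineer would, in place of code of your own. Each camera call takes 0.05 s, during which the arm holds its last target. There are 200 camera calls.

TASK

With the fingertips, gently push the open lid of the small dry-block incubator fully shut, and only then start it: press the large round key on its front deck well down, let it spring back, and withdraw. The square key and the bar-shaped key must not be touched, and the bottle, vial and tip box around the incubator must stay where they are. Nothing needs to be grasped or lifted, and the lid must not be opened wider.

Things in the scene. Friction and masses are not known exactly. Their poses are not given: they have to be found in the camera images.
- incubator: dry-block incubator fixed to the bench, 210 mm deep (x), 200 mm wide (y). Origin: centre of its underside; -x is its front, roughly towards the robot; z up. x = -110 to -30 mm: flat grey deck 55 mm high with the three white keys in a row at x = -75 mm (y = -60, 0, 60 mm). x = -30 to 100 mm: white well box 85 mm high with an aluminium tube block inside, covered by the lid
- lid (a joint): white lid of the well box: flat, 200 mm wide, 128 mm from hinge to front edge, 8 mm thick, hinged at the far side of the box. Value: opening angle, rad, 0 = shut and level (top face 94 mm above the bench), growing as the front edge rises; starts at 0.45 to 0.95. A stiff hinge keeps it where it is left; 1 to 3 N on its front edge moves it; no latch
- lid_hinge (a point): the lid's hinge line, at mid-width, level with the lid's underside: 98 mm behind the incubator's origin (+x) and 86 mm above the bench; the axis runs along the incubator's y
- lid_edge (a point): middle of the front edge of the lid's upper (outer) face; it swings with the lid, 128 mm from the hinge along the lid and 8 mm above its underside
- key_round (a joint): the large round white key, 32 mm across; its top stands 18 mm above the deck at rest, so 73 mm above the bench. Joint value: how far it is pressed, m, 0 at rest to 0.008 fully down; 2 N starts it moving, 6 N holds it fully down, and it springs back when let go
- key_round_top (a point): centre of the round key's top face; it goes down with the key. The round key may sit in any of three places in the row across the deck, 60 mm apart
- key_round_base: the fixed 4 mm high black bezel of the round key (the key belongs to it); origin at its centre on the deck, 55 mm above the bench; axes as the incubator's
- key_square (a joint): the small square white key, 20 x 20 mm; its top stands 18 mm above the deck at rest, so 73 mm above the bench. Joint value: how far it is pressed, m, 0 at rest to 0.008 fully down; 2 N starts it moving, 6 N holds it fully down, and it springs back when let go
- key_square_base: the fixed 4 mm high black bezel of the square key (the key belongs to it); origin at its centre on the deck, 55 mm above the bench; axes as the incubator's
- key_bar (a joint): the bar-shaped white key, 34 mm front to back and 14 mm wide; its top stands 18 mm above the deck at rest, so 73 mm above the bench. Joint value: how far it is pressed, m, 0 at rest to 0.008 fully down; 2 N starts it moving, 6 N holds it fully down, and it springs back when let go
- key_bar_base: the fixed 4 mm high black bezel of the bar key (the key belongs to it); origin at its centre on the deck, 55 mm above the bench; axes as the incubator's
- bottle: loose amber reagent bottle with a blue cap, 48 mm across, 95 mm high, standing beside the incubator; origin: centre of its underside
- vial: loose small clear vial with a black cap, 26 mm across, 50 mm high, standing in front of or beside the incubator; origin: centre of its underside
- tip_box: loose green box of yellow pipette tips, 115 x 70 mm, 57 mm high, beside the incubator; origin: centre of its underside

How it is judged:
By the outcome, as a careful person would: the job done as asked, in the order asked, and still so for the second after the job is handed in, with the robot touching nothing.
It also fails if it takes over 40 s, if anything falls off the work surface, if the arm or the gripper's body presses on something with over 40 N, if the wrist force passes 120 N, or if a joint passes its speed limit or range.

## Working session

There is one attempt and no reset: what is moved stays moved. The work goes in short steps, each a Python script; the robot and the scene stay as the last script left them, time stands still between calls to the robot, and variables do not carry over. Pictures are saved under pics/ and viewed, at most 10 in all, crops included, and the job is handed in when it is done.

```bash
mkdir -p pics; ls
python3 - <<'E'
from bench import *
import cv2,numpy as np
for n in ("scene","top"):
    d=get_image(n); cv2.imwrite(f"pics/{n}0.png",d["frame"]); np.savez(f"{n}0.npz",**{k:np.array(v) for k,v in d.items()})
    V=np.array(d["view"]); print(n,(-V[:3,:3].T@V[:3,3]).round(3),np.array(d["camera_matrix"]).round(1).tolist(),d.keys(), (d["depth"]>0).mean())
s=state();print(s["time"],s["ee_rot"],s["finger_gap"])
E
```

```text
pics
scene [0.983 0.019 0.569] [[389.8, 0.0, 276.2], [0.0, 389.8, 210.8], [0.0, 0.0, 1.0]] dict_keys(['frame', 'depth', 'camera_matrix', 'view']) 0.996296768707483
top [0.518 0.029 0.893] [[475.0, 0.0, 281.0], [0.0, 475.0, 205.3], [0.0, 0.0, 1.0]] dict_keys(['frame', 'depth', 'camera_matrix', 'view']) 0.9959523809523809
0.1 [-8.49892090e-04  9.85004211e-01  1.72528180e-01 -9.53082757e-05] 0.08778105690118343
```

View pics/scene0.png

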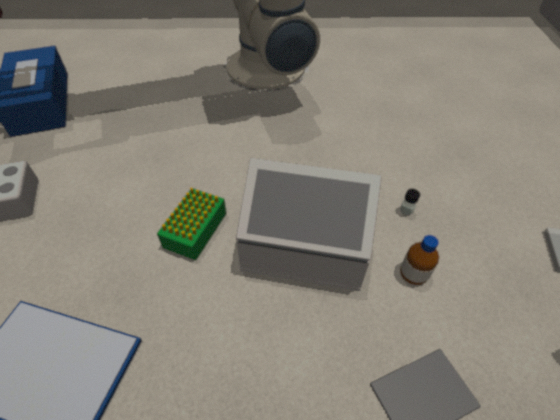

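View pics/top0.png

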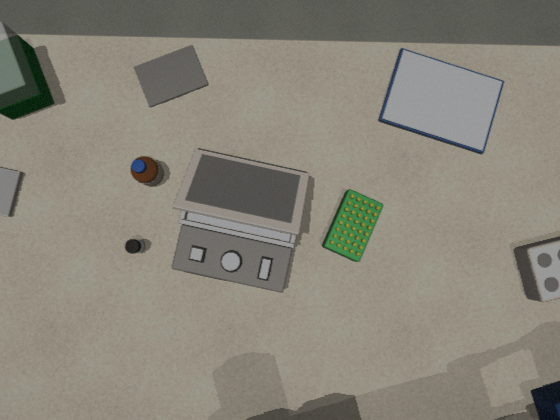

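The top view shows the lid open (front edge about (175,208)–(300,235)). The keys are the square at (197,254), the round at (231,261), so in the middle, and the bar at (265,268). The vial is at (134,246), the bottle at (145,170) and the tip box at (353,225).

```bash
cat > h.py <<'E'
import numpy as np,cv2
def ray(d,u,v):
    K=np.array(d["camera_matrix"]);V=np.array(d["view"]);R=V[:3,:3]
    c=-R.T@V[:3,3]; r=R.T@np.array([(u-K[0,2])/K[0,0],-(v-K[1,2])/K[1,1],-1.]); return c,r
def onz(d,u,v,z):
    c,r=ray(d,u,v); return c+r*(z-c[2])/r[2]
def dep(d,u,v):
    c,r=ray(d,u,v); p=np.array(d["depth"])[int(v)-1:int(v)+2,int(u)-1:int(u)+2]; return c+r*np.median(p)
E
python3 - <<'E'
from h import *
d=np.load("top0.npz"); f=d["frame"]; g=cv2.cvtColor(f,cv2.COLOR_BGR2GRAY)
cv2.imwrite("pics/crop.png",cv2.resize(f[140:300,160:320],None,fx=3.75,fy=3.75,interpolation=cv2.INTER_CUBIC))
m=np.zeros_like(g); m[243:285,185:278]=(g[243:285,185:278]>140)*255
n,l,s,c=cv2.connectedComponentsWithStats(m)
for i in range(1,n):
    if s[i,4]>40: print("key",s[i],c[i].round(1),onz(d,*c[i],.073).round(4),dep(d,*c[i]).round(4))
for n,u,v in [("deck",214,258),("deck2",248,265),("lidfront",240,215),("lidmid",247,187),("lidback",252,165),("vial",134,246),("bottle",139,166),("tips",353,225)]:
    print(n,dep(d,u,v).round(4))
# lid plane from depth on the dark panel
P=np.array([dep(d,u,v) for v in range(168,210,3) for u in range(205,290,5)])
c0=P.mean(0); n_=np.linalg.svd(P-c0)[2][2]; n_*=np.sign(n_[2]); print("lid n",n_.round(4),"angle",np.arccos(n_[2]),"yaw",np.arctan2(n_[1],n_[0]),"rms",((P-c0)@n_).std(),c0)
E
```

```text
key [191 248  11  12 107] [195.9 253.7] [0.5019 0.1523 0.073 ] [0.5019 0.1526 0.0714]
key [222 253  17  17 229] [230.2 261.1] [0.49   0.0936 0.073 ] [0.49   0.0936 0.0728]
key [260 259  10  20 124] [264.4 268.4] [0.478  0.0351 0.073 ] [0.478  0.0351 0.0715]
key [185 273  56  12 340] [203.8 280.4] [0.457  0.1379 0.073 ] [ 0.4514  0.1479 -0.0024]
deck [0.4945 0.1235 0.0541]
deck2 [0.4828 0.0639 0.0539]
lidfront [0.5641 0.0734 0.1532]
lidmid [0.6116 0.0646 0.1251]
lidback [0.6523 0.058  0.0986]
vial [0.514  0.2648 0.0481]
bottle [0.6487 0.2486 0.0933]
tips [ 0.5554 -0.1226  0.0444]
lid n [ 0.5148 -0.1051  0.8509] angle 0.5531456565491085 yaw -0.20132559204575798 rms 0.0004774566645943719 [0.61112325 0.06747886 0.12474527]
```

View pics/crop.png

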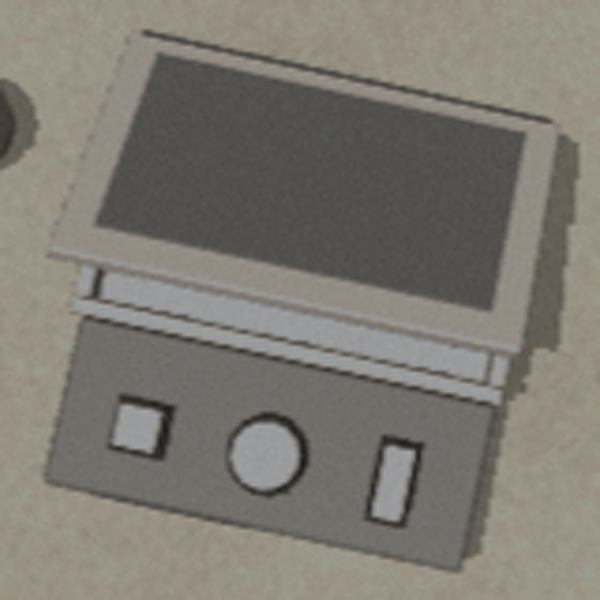

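The crop confirms it: lid open about 0.55 rad, the round key in the middle, incubator yaw about -0.20 rad. I'll close the fingers, go above the lid's front edge and push it down along its arc, watching the force.

```bash
cat >> h.py <<'E'
yaw=-0.2013; ex=np.array([np.cos(yaw),np.sin(yaw),0]); key=np.array([.490,.0936,0]); org=key+.075*ex
Q=[0,np.cos(yaw/2),np.sin(yaw/2),0]
def lidtcp(th,r=.116,up=0.):   # TCP so that the tips' front edge is on the lid at r from the hinge
    x=.098-r*np.cos(th)+.008*np.sin(th)+.010
    z=.086+r*np.sin(th)+.008*np.cos(th)
    return org+ex*x+np.array([0,0,z+.008+up])
E
python3 - <<'E'
from bench import *
from h import *
close(); p=lidtcp(.56,up=.04)
print(inverse_kinematics(p,Q)); move_to(p,Q)
s=state(); print(s["time"],s["ee_pos"],p,s["ft_force"],s["finger_gap"])
cv2.imwrite("pics/top1.png",get_image("top")["frame"])
E
```

```text
[ 7.21627942e-02  3.88447689e-02  1.33507108e+00 -4.44089210e-16
  1.76767680e+00  1.84425912e+00]
4.0667 [0.57729153 0.07508503 0.20240639] [0.57717141 0.07581147 0.20239564] [ 0.28762423  0.69865331 -0.27754975] 0.00042144415343697367
```

View pics/top1.png

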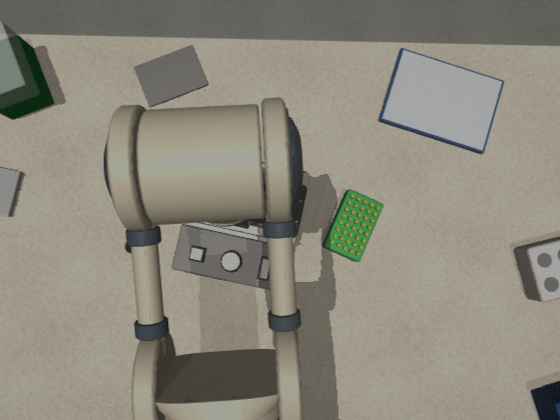

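The arm is over the lid, and the keys and objects are undisturbed. Next is the push.

Run:
```python
from bench import *
from h import *
f0=np.array(state()["ft_force"])
for th in list(np.linspace(.56,.0,12)):
    move_l(lidtcp(th),speed=.06 if th<.55 else .08)
    f=np.array(state()["ft_force"])-f0; print(round(th,3),f.round(1),np.round(state()["ee_pos"][2]-lidtcp(th)[2],4))
    if np.linalg.norm(f)>15: break
else:
    for k in range(1,7):
        move_l(lidtcp(0,up=-.0005*k),speed=.02); f=np.array(state()["ft_force"])-f0; print(k,f.round(1))
        if f[2]>7: break
print(state()["time"])
```

```text
0.56 [-0.5  0.5  0. ] -0.0002
0.509 [-1.1  0.1  0.1] 0.0003
0.458 [-1.2  0.5  0.4] -0.0003
0.407 [-0.6  0.1 -0.9] -0.0005
0.356 [-0.8  1.4  0.2] -0.0006
0.305 [-0.4 -0.   0.2] -0.0005
0.255 [-1.   0.8 -0.7] -0.0006
0.204 [-0.2  0.6  0.2] -0.0006
0.153 [-0.9  0.3 -0.1] -0.0006
0.102 [-1.6  0.6 -0.4] -0.0006
0.051 [-0.4  0.8 -1.3] -0.0006
0.0 [-0.2  1.2  2.5] 0.0003
1 [-1.4  0.2  4.5]
2 [-1.4 -0.   5.4]
3 [-3.3  0.9  8.6]
8.2667
```

Run:
```python
from bench import *
from h import *
move_l(lidtcp(0,up=.06),speed=.1)
move_l(np.r_[(key-.0*ex)[:2],.165],speed=.12)
d=get_image("scene"); cv2.imwrite("pics/scene2.png",d["frame"])
P=[]
for x in np.arange(-.01,.08,.01):
    for y in (-.08,-.06,.06,.08):
        p=org+x*ex+y*np.array([-ex[1],ex[0],0])+[0,0,.094]
        K=d["camera_matrix"];c=np.array(d["view"])@np.r_[p,1]; u=K[0,2]-K[0,0]*c[0]/c[2]; v=K[1,2]+K[1,1]*c[1]/c[2]
        P.append(dep(d,u,v))
P=np.array(P);c0=P.mean(0);n=np.linalg.svd(P-c0)[2][2];n*=np.sign(n[2]);print(n.round(4),c0,(P-c0).dot(n).std(),np.arctan2(n@ex,n[2]))
s=state();print(s["time"],s["ee_pos"],s["ft_force"])
```

```text
[ 6.e-04 -4.e-03  1.e+00] [0.59388792 0.07242624 0.09523385] 0.0004317394445672521 0.0014215182101062426
9.7917 [0.49034129 0.09344727 0.16476853] [ 1.05115516 -0.63715654  0.15521212]
```

View pics/scene2.png

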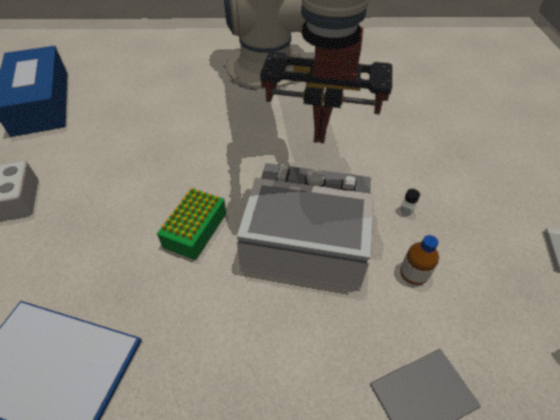

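The lid is flat and shut (fitted angle 0.001 rad), and the closed fingers are above the round key at about (320,178). Now I press it.

Run:
```python
from bench import *
from h import *
f0=np.mean([(hold(.02),state()["ft_force"])[1] for _ in range(5)],0)
P=lambda z: np.r_[key[:2],z]
move_l(P(.090),speed=.1)
for z in np.arange(.081,.0700,-.001):
    move_l(P(z),speed=.03); f=np.array(state()["ft_force"])-f0; print(round(z,4),round(state()["ee_pos"][2],4),f.round(1))
    if f[2]>9: break
hold(.3); print((np.array(state()["ft_force"])-f0).round(1))
move_l(P(.090),speed=.05); move_l(P(.20),speed=.15)
move_l(P(.20)-.12*ex+[0,0,.05],speed=.15)
d=get_image("top"); cv2.imwrite("pics/top3.png",d["frame"][120:320,100:400])
g=get_image("scene")
print(state()["time"], dep(d,230.2,261.1), dep(g,300,215))
```

```text
0.081 0.0813 [ 0.9 -0.1  1.4]
0.08 0.0802 [0.6 0.7 2.1]
0.079 0.0792 [0.5 0.7 2.2]
0.078 0.0781 [0.3 0.7 3.8]
0.077 0.0771 [ 0.8 -0.1  3.8]
0.076 0.0761 [1.4 0.6 5.3]
0.075 0.0751 [0.9 0.5 5.1]
0.074 0.0742 [ 0.8 -0.3  5.9]
0.073 0.0734 [ 0.9 -0.1  5.8]
0.072 0.0732 [-1.6  0.5  9.6]
[-0.7  0.8 10.2]
16.2833 [0.4899211  0.09376237 0.07144698] [0.59901896 0.06013664 0.09518112]
```

View pics/top3.png

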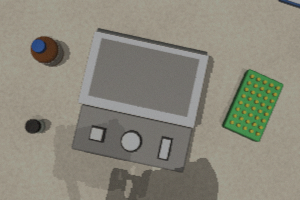

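The lid is shut, and the round key bottomed out and sprang back. The bottle, vial and tip box are where they were, and the arm is clear.

```bash
python3 -c "
from bench import *
print(job_done())"
```

```text
the job is handed in; nothing more can be done
None
```

The lid is fully shut; after that the round key was pressed right down and sprang back, the arm withdrew, and the job was handed in at about 16 s of robot time with nothing else seen to have moved.

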